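# Raise the reorder flag of the empty stock tray

## Task

One of the three stock trays on the bench has run empty. Press the round black paddle of that tray's see-saw, the one on the same base plate, all the way down, so that the red reorder flag on its other end tips fully up and stays up. Leave the flags of the two stocked trays down, and move clear.

Things in the scene. Friction and masses are not known exactly. Their poses are not given: they have to be found in the camera images.
- empty_paddle (a point): Top centre of the black press paddle (disc, 44 mm across, 8 mm thick) of the EMPTY tray, bare metal floor; on the see-saw's end nearer the robot. +x: along the arm to the flag; +z: square to the paddle's face; y: parallel to the pivot, which lies 75 mm along +x and 8 mm along -z from here, 85 mm above the bench. Height about 115 mm with the flag down, 70 mm fully up; drifts sideways under 6 mm.
- empty_flag (a joint): See-saw of the empty tray, rad: 0 = red flag fully down (paddle end high, arm sloping 0.3), 0.6 = flag fully up at its end stop (paddle end low, sloping 0.3 the other way). Starts at 0 to 0.08. About 2 to 3 N down on the paddle turns it; friction keeps it where it is left. Flag 46 mm wide, centred 85 mm beyond the pivot.
- rings_flag (a joint): The like see-saw of the tray full of steel rings; 0 to 0.08 at the start, to be left down. Three alike fixed stations stand side by side, each an olive base plate 165 x 185 x 4 mm with an open galvanised tray (150 x 105 mm, top 49 mm above the bench) and the see-saw beside it on a bracket 96 mm high.
- bushes_flag (a joint): The like see-saw of the tray full of brass bushes; same values, 0 to 0.08 at the start, to be left down.

How it is judged:
By the outcome, as a careful person would: the job done as asked, in the order asked, and still so for the second after the job is handed in, with the robot touching nothing.
It also fails if it takes over 32 s, if anything falls off the work surface, if the arm or the gripper's body presses on something with over 40 N, if the wrist force passes 120 N, or if a joint passes its speed limit or range.

## Robot

A 6-joint arm with a two-finger parallel gripper is mounted at the origin on the work surface. World frame = base frame: x ahead of the robot, y to its left, z up, the work surface at z = 0. Lengths are in mm, angles in rad, forces in N, time in s.
With the tool pointing down it reaches from about 350 to 725 mm from the base axis. Payload 4.3 kg.
Tool frame: the origin (TCP) lies at the very end of the fingers, on their centre line; the grasp point (between the pads) lies 19 mm behind it (robot.hold_point_z is the distance from the TCP to the grasp point, in mm); z points along the fingers, y is the direction in which the jaws open and shut (so a half turn about z gives the same grasp; the last joint's range is limited). The gripper opens to 85 mm and grips with 20 to 120 N. Pads are 22 mm wide; open, the fingers measure 114 mm over their backs; the gripper's body (76 mm by 85 mm) begins 54 mm behind the grasp point. The pads swing forward as they close: fully open they stand 13 mm farther back than shut.
Start: joints at [1.125, 0.377, 0.081, 1.274, 0, 1.46], TCP at [189.485, 542.92, 231.329] pointing down, gripper open.
Joint ranges: [-2.72, 2.72], [-0.84, 1.66], [-1.02, 1.22], [-1.77, 2.12], [-1.37, 1.28], [-3.14, 3.14]. Speed limits (rad/s): [2.57, 2.57, 3.14, 3.14, 3.14, 3.14].

## Interface

Orientations are given as a 3x3 rotation matrix whose columns are the frame's x, y, z axes.
In Python, from bench import robot gives the robot as it stands.
- The arm moves only by the tool carry_out, never from a script. Its argument "steps" is a list of rows, each an object of numbers: "wx", "wy", "wz": the turn, a rotation vector about the tool's x, y, z in units of 10 degrees (1.0 is 10 degrees); "x", "y", "z": the shift along the tool's x, y, z in m; "jaw": the finger opening in m, from 0 to 0.0854. A call has 1 to 10 rows; each row shifts and turns the commanded pose from where the row before left it, along the tool's axes as they then stand; what a row does not reach is not made up. A row lasts 1/8 s, in which the tool goes at most 62.5 mm and 10.7 degrees, less where a joint would pass 70% of its speed; a pose out of reach is approached as far as the arm can. A call is refused whole if a number of a shift passes 0.0625 or a number of a turn 1, either way. A call with a gripper value outside its range is refused whole. The fingers move at their own pace and stop on an object; the grip force is fixed at half the most. Time passes only in rows, so rows that do not move let the fingers close. It gives the time, the measured TCP pose, the force and the opening at its end, in the units of the state.
- robot.read_state(): the state, without advancing time (a new reading comes with each control period).
- robot.camera(name): name is "scene" or "side" or "wrist"; returns the picture (480x640x3 uint8, blue, green, red); there is no depth.
- robot.calibration(name): a dict with "K" (3x3 intrinsics, pixels), "xyz" and "rotation" of the camera in the world. Camera axes: x right, y down, z forward; pixel columns grow to the right and rows downward; lengths in mm; the calibration is good to about 2 mm. A picture is of the moment at which its call begins: read the wrist's pose just before it. calibration takes no time and is no camera call; for the wrist camera it gives the pose at the moment of the call.
- robot.job_done(): hands the job in, once; it reports no verdict.
The state is a dict: "clock": time; "qpos": joint angles; "joint_velocities": joint speeds; "tau": joint torques, N m; "tcp_pos": TCP position; "tool_rot": TCP orientation; "force": force on the tool from outside, world axes, zero at the start; "moment": the same for the moment, N m; "width": opening from 0.0 (shut) to 1.0 (fully open).
Only numpy, scipy, OpenCV 4.12 (cv2) and the standard library are available. Lean on these libraries where they do the work, as an engineer would, in place of code of your own. Each camera call takes 0.05 s, during which the arm holds its last target.

## Working session

There is one attempt and no reset: what is moved stays moved. The work goes in short steps, Python scripts to look and compute and a tool call to move; the robot and the scene stay as the last step left them, time stands still between calls to the robot, and variables do not carry over. Pictures are saved under pics/ and viewed, and the job is handed in when it is done.

Besides the shell and the picture viewer there is one more tool, called after "Call:" as name([rows], argument=value, ...), one row to a line, values as JSON. carry_out: Moves the arm, as the interface text tells. Its arguments: {"type":"object","properties":{"steps":{"type":"array","items":{"type":"object","properties":{"wx":{"type":"number"},"wy":{"type":"number"},"wz":{"type":"number"},"x":{"type":"number"},"y":{"type":"number"},"z":{"type":"number"},"jaw":{"type":"number"}}}}},"required":["steps"]}

```bash
mkdir -p pics; python3 - <<'E'
from bench import robot
import cv2
for n in("scene","side","wrist"):
    c=robot.calibration(n); print(n,c)
    cv2.imwrite(f"pics/{n}0.png",robot.camera(n))
s=robot.read_state();print(s)
E
```

```text
scene {'K': array([[439.27561734,   0.        , 326.39632898],
       [  0.        , 439.27561734, 249.91069753],
       [  0.        ,   0.        ,   1.        ]]), 'xyz': array([944.41670051, 298.83922579, 673.36903215]), 'rotation': array([[-0.70582643,  0.47853542, -0.52231495],
       [ 0.70815726,  0.49534166, -0.50314007],
       [ 0.01795401, -0.72501068, -0.68850357]])}
side {'K': array([[533.22472451,   0.        , 317.5714361 ],
       [  0.        , 533.22472451, 242.72376941],
       [  0.        ,   0.        ,   1.        ]]), 'xyz': array([ 426.56489934, -843.54164135,  609.66687437]), 'rotation': array([[ 0.98758748, -0.06915843,  0.14102511],
       [-0.15630324, -0.52132045,  0.83892448],
       [ 0.01550057, -0.850554  , -0.52565924]])}
wrist {'K': array([[405.0149995 ,   0.        , 315.82570078],
       [  0.        , 405.0149995 , 240.38480196],
       [  0.        ,   0.        ,   1.        ]]), 'xyz': array([109.87715556, 570.20279448, 373.98886844]), 'rotation': array([[ 0.32900874,  0.8940329 ,  0.30406977],
       [ 0.94432473, -0.31079866, -0.10795833],
       [-0.00201382,  0.32265984, -0.94651285]])}
{'clock': 0.15, 'qpos': array([1.12472674e+00, 3.77921364e-01, 7.99522127e-02, 1.27443949e+00,
       1.03339863e-05, 1.46050619e+00]), 'joint_velocities': array([ 0.00069211, -0.00132296,  0.0049453 ,  0.0001214 , -0.00010205,
       -0.00075812]), 'tau': array([ 6.05158893e-04, -4.64034927e+01,  2.70171314e+01,  1.39079208e-02,
       -1.09148771e-04, -3.59722236e-06]), 'tcp_pos': array([189.22986041, 542.43017138, 230.56815891]), 'tool_rot': array([[-9.44153695e-01,  3.29504632e-01, -7.04911854e-04],
       [ 3.29505333e-01,  9.44152600e-01, -1.45008955e-03],
       [ 1.87733136e-04, -1.60137962e-03, -9.99998700e-01]]), 'force': array([-0.16173807, -0.28830892, -0.25680298]), 'moment': array([-0.07028418,  0.01461963, -0.00120758]), 'width': 1.0015912450027389}
```

View pics/scene0.png

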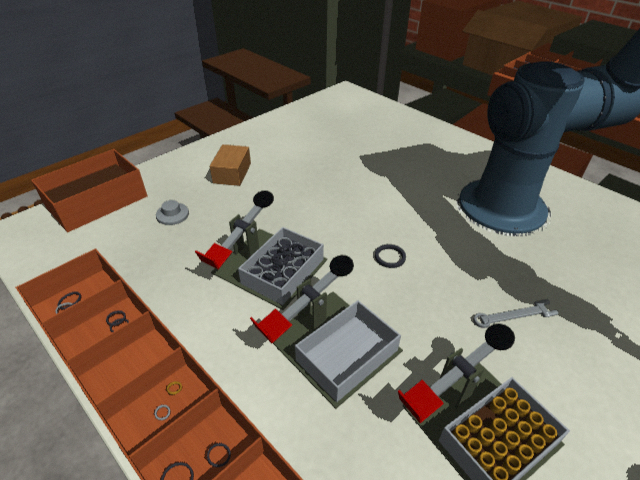

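View pics/side0.png

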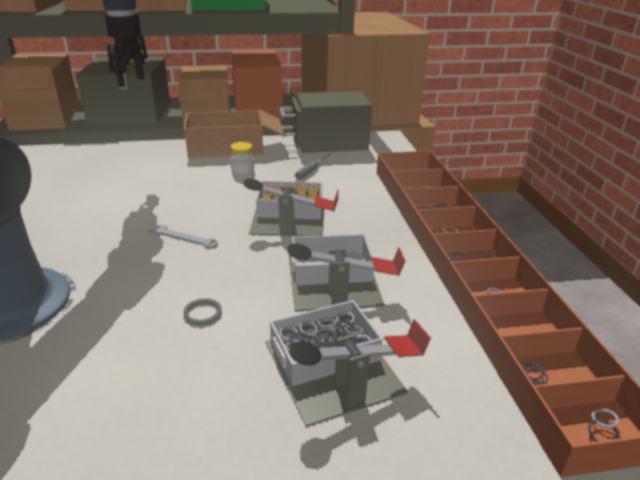

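View pics/wrist0.png

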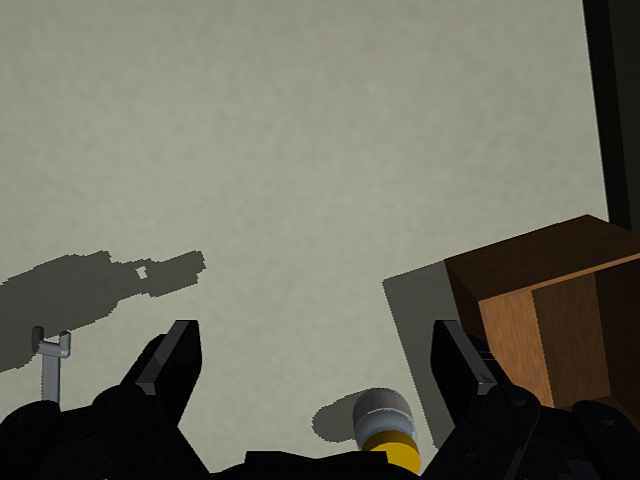

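The empty tray is the middle one: scene paddle at about (342,265), side paddle at about (299,252). Its see-saw stands on the tray's -y side, on the same plate.

```bash
cat > h.py <<'E'
import numpy as np,cv2
from bench import robot
def ray(c,p):
    d=c["rotation"]@np.linalg.inv(c["K"])@[p[0],p[1],1]; return c["xyz"],d/np.linalg.norm(d)
def tri(c1,p1,c2,p2):
    o1,d1=ray(c1,p1);o2,d2=ray(c2,p2)
    t=np.linalg.lstsq(np.c_[d1,-d2],o2-o1,rcond=None)[0]
    a=o1+t[0]*d1;b=o2+t[1]*d2
    return (a+b)/2,np.linalg.norm(a-b)
def proj(c,P):
    q=c["K"]@c["rotation"].T@(np.array(P)-c["xyz"]);return q[:2]/q[2]
def blob(m,near,r=30):
    m=m.astype(np.uint8);n,l,s,ce=cv2.connectedComponentsWithStats(m)
    k=[i for i in range(1,n) if s[i,4]>15 and np.linalg.norm(ce[i]-near)<r]
    k=max(k,key=lambda i:s[i,4]);return ce[k],s[k]
E
python3 - <<'E'
from h import *
S=cv2.imread("pics/scene0.png");D=cv2.imread("pics/side0.png")
cs,cd=robot.calibration("scene"),robot.calibration("side")
for nm,ps,pd,fs,fd in(("rings",(263,199),(305,353),(215,257),(408,342)),("empty",(342,265),(299,252),(272,324),(390,264)),("bush",(500,337),(253,185),(422,401),(326,202))):
    o=[]
    for I,p,f in((S,ps,fs),(D,pd,fd)):
        dk=I.max(2)<45
        dk=cv2.morphologyEx(dk.astype(np.uint8),cv2.MORPH_OPEN,np.ones((5,5)))
        b=I.astype(int);rd=(b[...,2]>120)&(b[...,1]<50)&(b[...,0]<60)
        a,sa=blob(dk,p,25);e,se=blob(rd,f,25)
        print(a,sa,e,se);o.append((a,e))
    P,g=tri(cs,o[0][0],cd,o[1][0]);F,g2=tri(cs,o[0][1],cd,o[1][1])
    print(nm,P.round(1),g.round(1),F.round(1),g2.round(1))
E
python3 - <<'E'
import cv2
a=cv2.imread("pics/scene0.png")[220:360,220:420];b=cv2.imread("pics/side0.png")[200:320,250:450]
cv2.imwrite("pics/c1.png",cv2.resize(cv2.vconcat([a,b]),None,fx=2.3,fy=2.3))
E
```

```text
[263.07346939 198.66530612] [254 191  19  16 245] [217.38636364 254.11931818] [195 244  37  24 352]Traceback (most recent call last):
  File "<stdin>", line 10, in <module>
  File "h.py", line 15, in blob
    k=max(k,key=lambda i:s[i,4]);return ce[k],s[k]
ValueError: max() iterable argument is empty
```

View pics/c1.png

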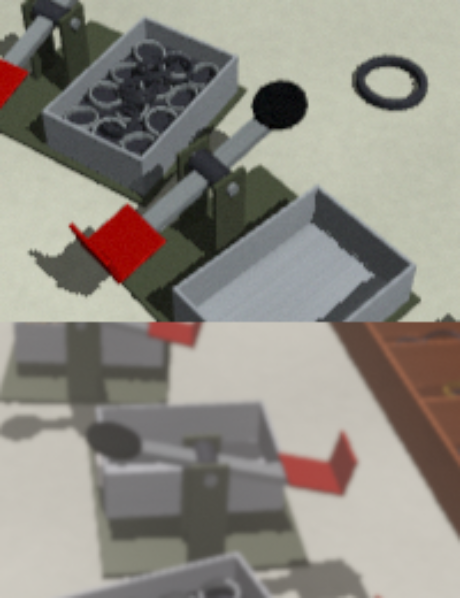

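The crop confirms the paddle, arm, bracket and flag are on the bare tray's plate. The side picture is hazy, so its thresholds need raising.

```bash
cat > m.py <<'E'
from h import *
import sys
def meas(S,D,only=None):
    cs,cd=robot.calibration("scene"),robot.calibration("side")
    for nm,ps,pd,fs,fd in(("rings",(263,199),(305,353),(215,257),(408,342)),("empty",(342,265),(299,252),(272,324),(390,264)),("bush",(500,337),(253,185),(422,401),(326,202))):
        try:
            o=[]
            for I,p,f,T in((S,ps,fs,45),(D,pd,fd,82)):
                b=I.astype(int)
                dk=cv2.morphologyEx((I.max(2)<T).astype(np.uint8),cv2.MORPH_OPEN,np.ones((5,5)))
                rd=(b[...,2]-b[...,1]>90)&(b[...,2]-b[...,0]>80)&(b[...,1]<90)&(abs(b[...,1]-b[...,0])<15)
                a,sa=blob(dk,p,25);e,se=blob(rd,f,35)
                print(a.round(1),sa,e.round(1),se);o.append((a,e))
            P,g=tri(cs,o[0][0],cd,o[1][0]);F,g2=tri(cs,o[0][1],cd,o[1][1])
            print(nm,P.round(1),g.round(1),F.round(1),g2.round(1))
        except Exception as x: print(nm,x)
if __name__=="__main__":
    meas(cv2.imread(sys.argv[1]),cv2.imread(sys.argv[2]))
E
python3 m.py pics/scene0.png pics/side0.png; python3 -c "
import cv2;D=cv2.imread('pics/side0.png');print(D[252,299],D[353,305],D[185,253],D[264,388])"
```

```text
[263.1 198.7] [254 191  19  16 245] [216.9 254.3] [195 243  37  26 377]
[305.2 352.7] [291 341  30  24 569] [402.9 345.3] [386 336  35  19 417]
rings [ 500.8 -318.5  108.6] 0.0 [ 650.6 -282.7   70.1] 1.1
[341.1 265.4] [330 256  23  20 373] [273.3 325. ] [250 309  42  34 634]
[299.5 251.4] [289 244  22  16 263] [384.3 265.6] [373 259  23  14 206]
empty [525.3 -67.2 108. ] 0.0 [679.9 -74.9  68.9] 1.9
[499.3 336.6] [485 324  29  26 584] [422.1 399.8] [398 380  45  43 899]
[253.1 184.2] [246 180  16   9 114] [323.8 202.8] [316 197  17  12 122]
bush [460.6 212.1 108.5] 0.7 [611.4 182.3  68.7] 0.6
[66 68 70] [57 59 61] [67 71 74] [ 66  71 170]
```

Call:
carry_out([
  {"x":-0.042,"y":-0.038,"jaw":0},
  {"x":-0.042,"y":-0.038,"jaw":0},
  {"x":-0.042,"y":-0.038,"jaw":0},
  {"x":-0.042,"y":-0.038,"jaw":0},
  {"x":-0.042,"y":-0.038,"jaw":0},
  {"x":-0.042,"y":-0.038,"jaw":0},
  {"x":-0.042,"y":-0.038,"jaw":0},
  {"x":-0.042,"y":-0.038,"jaw":0},
  {"x":-0.042,"y":-0.038,"jaw":0},
  {"x":-0.042,"y":-0.038,"jaw":0},
])

```text
schema error: expected keys wx, wy, wz, x, y, z, jaw
```

```bash
cat > st.py <<'E'
from h import *
s=robot.read_state();np.set_printoptions(suppress=True,precision=2)
print(s["clock"],s["qpos"],s["tcp_pos"],s["force"],s["width"]);print(s["tool_rot"])
for z in (170,100,72): print("to go (tool)",s["tool_rot"].T@(np.array([522,-67.3,z])-s["tcp_pos"]))
E
python3 st.py
```

```text
0.15 [1.12 0.38 0.08 1.27 0.   1.46] [189.23 542.43 230.57] [-0.16 -0.29 -0.26] 1.0015912450027389
[[-0.94  0.33 -0.  ]
 [ 0.33  0.94 -0.  ]
 [ 0.   -0.   -1.  ]]
to go (tool) [-515.11 -465.93   61.22]
to go (tool) [-515.12 -465.82  131.22]
to go (tool) [-515.13 -465.78  159.22]
```

Call:
carry_out([
  {"wx":0,"wy":0,"wz":0,"x":-0.042,"y":-0.038,"z":0,"jaw":0},
  {"wx":0,"wy":0,"wz":0,"x":-0.042,"y":-0.038,"z":0,"jaw":0},
  {"wx":0,"wy":0,"wz":0,"x":-0.042,"y":-0.038,"z":0,"jaw":0},
  {"wx":0,"wy":0,"wz":0,"x":-0.042,"y":-0.038,"z":0,"jaw":0},
  {"wx":0,"wy":0,"wz":0,"x":-0.042,"y":-0.038,"z":0,"jaw":0},
  {"wx":0,"wy":0,"wz":0,"x":-0.042,"y":-0.038,"z":0,"jaw":0},
  {"wx":0,"wy":0,"wz":0,"x":-0.042,"y":-0.038,"z":0,"jaw":0},
  {"wx":0,"wy":0,"wz":0,"x":-0.042,"y":-0.038,"z":0,"jaw":0},
  {"wx":0,"wy":0,"wz":0,"x":-0.042,"y":-0.038,"z":0,"jaw":0},
  {"wx":0,"wy":0,"wz":0,"x":-0.042,"y":-0.038,"z":0,"jaw":0},
])

```text
clock: 1.4
tcp_pos: [461.3, 44.0, 231.2]
tool_rot: [[-0.944, 0.33, 0.0], [0.33, 0.944, 0.0], [0.0, 0.0, -1.0]]
force: [1.0, 1.1, -0.4]
width: 0.001
```

```bash
python3 st.py
```

```text
1.4 [-0.04  0.15 -0.22  1.2   0.    0.29] [461.28  43.98 231.21] [ 0.99  1.13 -0.4 ] 0.000959636658900047
[[-0.94  0.33  0.  ]
 [ 0.33  0.94  0.  ]
 [ 0.    0.   -1.  ]]
to go (tool) [-94.03 -85.05  61.18]
to go (tool) [-94.03 -85.08 131.18]
to go (tool) [-94.03 -85.09 159.18]
```

Call:
carry_out([
  {"wx":0,"wy":0,"wz":0,"x":-0.042,"y":-0.038,"z":0,"jaw":0},
  {"wx":0,"wy":0,"wz":0,"x":-0.042,"y":-0.038,"z":0.02,"jaw":0},
  {"wx":0,"wy":0,"wz":0,"x":-0.01,"y":-0.009,"z":0.04,"jaw":0},
  {"wx":0,"wy":0,"wz":0,"x":0,"y":0,"z":0.03,"jaw":0},
  {"wx":0,"wy":0,"wz":0,"x":0,"y":0,"z":0,"jaw":0},
])

```text
clock: 2.02
tcp_pos: [518.9, -65.1, 138.7]
tool_rot: [[-0.944, 0.33, -0.006], [0.33, 0.944, 0.002], [0.007, -0.0, -1.0]]
force: [0.1, 0.5, 0.4]
width: 0.002
```

```bash
python3 st.py; python3 - <<'E'
from h import *
for n in("scene","side","wrist"): cv2.imwrite(f"pics/{n}1.png",robot.camera(n))
a=cv2.imread("pics/scene1.png")[180:340,230:430];b=cv2.imread("pics/side1.png")[160:320,230:430]
cv2.imwrite("pics/c2.png",cv2.resize(cv2.hconcat([a,b]),None,fx=2,fy=2))
E
```

```text
2.025 [-0.25  0.33 -0.24  1.01  0.    0.09] [518.93 -65.1  138.66] [0.07 0.48 0.42] 0.002133315158311593
[[-0.94  0.33 -0.01]
 [ 0.33  0.94  0.  ]
 [ 0.01 -0.   -1.  ]]
to go (tool) [ -3.42  -1.08 -31.37]
to go (tool) [-3.87 -1.05 38.63]
to go (tool) [-4.06 -1.04 66.63]
```

View pics/c2.png

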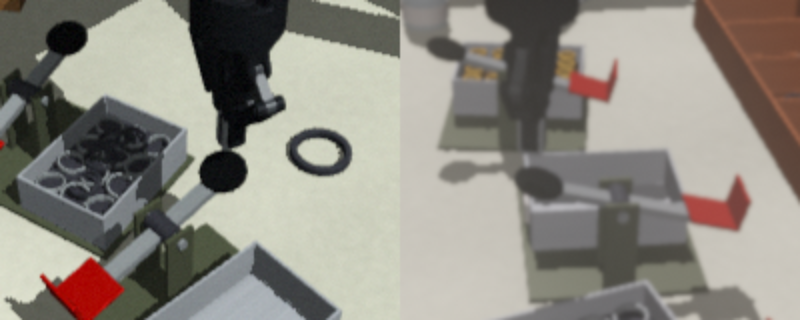

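View pics/wrist1.png

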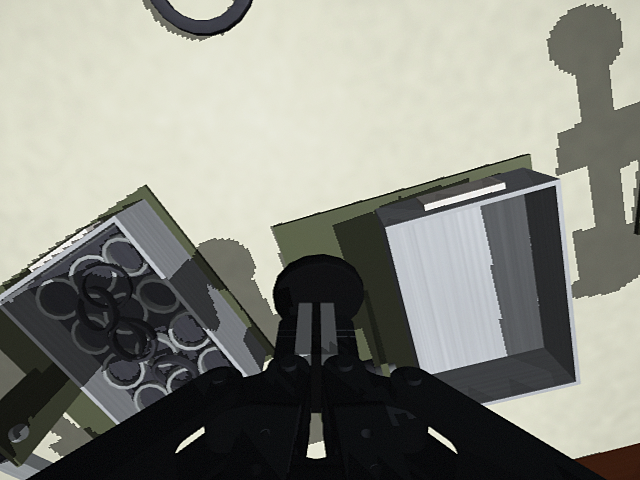

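The closed fingers stand over the middle paddle (wrist view: fingertips at (316,305), paddle at (319,287)). Next I press in slow steps, watching the force.

Call:
carry_out([
  {"wx":0,"wy":0,"wz":0,"x":-0.003,"y":-0.001,"z":0.012,"jaw":0},
  {"wx":0,"wy":0,"wz":0,"x":0,"y":0,"z":0.012,"jaw":0},
  {"wx":0,"wy":0,"wz":0,"x":0,"y":0,"z":0.008,"jaw":0},
  {"wx":0,"wy":0,"wz":0,"x":0,"y":0,"z":0.008,"jaw":0},
  {"wx":0,"wy":0,"wz":0,"x":0,"y":0,"z":0.008,"jaw":0},
  {"wx":0,"wy":0,"wz":0,"x":0,"y":0,"z":0,"jaw":0},
])

```text
clock: 2.92
tcp_pos: [523.8, -67.3, 92.5]
tool_rot: [[-0.944, 0.329, -0.001], [0.329, 0.944, 0.001], [0.001, 0.0, -1.0]]
force: [0.4, 1.1, 0.2]
width: 0.004
```

```bash
python3 st.py; python3 - <<'E'
from h import *
for n in("scene","side"): cv2.imwrite(f"pics/{n}2.png",robot.camera(n))
a=cv2.imread("pics/scene2.png")[180:340,230:430];b=cv2.imread("pics/side2.png")[160:320,230:430]
cv2.imwrite("pics/c3.png",cv2.resize(cv2.hconcat([a,b]),None,fx=2,fy=2))
E
```

```text
2.925 [-0.25  0.37 -0.31  0.9   0.    0.09] [523.8  -67.26  92.49] [0.38 1.05 0.22] 0.004119599103401627
[[-0.94  0.33 -0.  ]
 [ 0.33  0.94  0.  ]
 [ 0.    0.   -1.  ]]
to go (tool) [  1.75  -0.61 -77.51]
to go (tool) [ 1.69 -0.63 -7.51]
to go (tool) [ 1.67 -0.64 20.49]
```

View pics/c3.png

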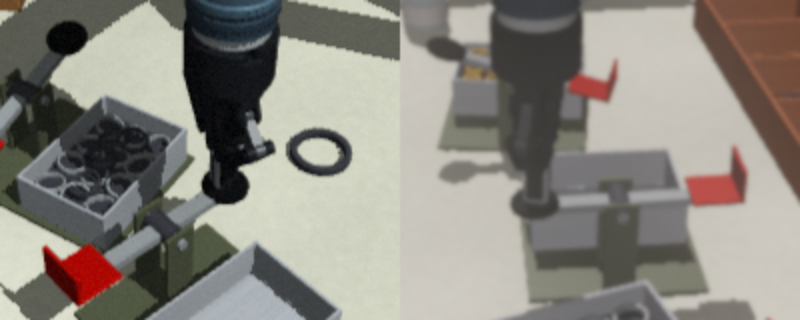

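The see-saw is turning: the arm is about level and the flag is rising. I'll keep pressing toward the end stop.

Call:
carry_out([
  {"wx":0,"wy":0,"wz":0,"x":0.002,"y":0,"z":0.006,"jaw":0},
  {"wx":0,"wy":0,"wz":0,"x":0.001,"y":0,"z":0.006,"jaw":0},
  {"wx":0,"wy":0,"wz":0,"x":0,"y":0,"z":0.004,"jaw":0},
  {"wx":0,"wy":0,"wz":0,"x":0,"y":0,"z":0.002,"jaw":0},
  {"wx":0,"wy":0,"wz":0,"x":0,"y":0,"z":0,"jaw":0},
])

```text
clock: 3.65
tcp_pos: [520.7, -66.3, 74.9]
tool_rot: [[-0.944, 0.329, -0.001], [0.329, 0.944, 0.0], [0.001, 0.0, -1.0]]
force: [-0.4, -0.3, 1.5]
width: 0.005
```

```bash
python3 st.py
```

```text
3.65 [-0.25  0.38 -0.34  0.85  0.    0.09] [520.71 -66.26  74.94] [-0.39 -0.29  1.5 ] 0.004686252198392547
[[-0.94  0.33 -0.  ]
 [ 0.33  0.94  0.  ]
 [ 0.    0.   -1.  ]]
to go (tool) [ -1.45  -0.55 -95.07]
to go (tool) [ -1.53  -0.55 -25.07]
to go (tool) [-1.56 -0.56  2.93]
```

Call:
carry_out([
  {"wx":0,"wy":0,"wz":0,"x":0,"y":0,"z":0.0015,"jaw":0},
  {"wx":0,"wy":0,"wz":0,"x":0,"y":0,"z":0.001,"jaw":0},
  {"wx":0,"wy":0,"wz":0,"x":0,"y":0,"z":0,"jaw":0},
])

```text
clock: 4.03
tcp_pos: [521.1, -66.3, 72.7]
tool_rot: [[-0.944, 0.329, -0.0], [0.329, 0.944, 0.0], [0.0, 0.0, -1.0]]
force: [1.5, 0.1, 2.1]
width: 0.003
```

```bash
python3 st.py
```

```text
4.025 [-0.25  0.38 -0.34  0.85  0.    0.09] [521.06 -66.32  72.67] [1.48 0.12 2.06] 0.002968929571699633
[[-0.94  0.33 -0.  ]
 [ 0.33  0.94  0.  ]
 [ 0.    0.   -1.  ]]
to go (tool) [ -1.18  -0.6  -97.33]
to go (tool) [ -1.2   -0.61 -27.33]
to go (tool) [-1.21 -0.62  0.67]
```

Not at the stop yet; 1 mm at a time.

Call:
carry_out([
  {"wx":0,"wy":0,"wz":0,"x":0,"y":0,"z":0.001,"jaw":0},
  {"wx":0,"wy":0,"wz":0,"x":0,"y":0,"z":0.001,"jaw":0},
  {"wx":0,"wy":0,"wz":0,"x":0,"y":0,"z":0,"jaw":0},
])

```text
clock: 4.4
tcp_pos: [521.3, -66.3, 71.9]
tool_rot: [[-0.944, 0.329, 0.001], [0.329, 0.944, 0.0], [-0.001, 0.0, -1.0]]
force: [-3.1, 1.0, 11.3]
width: 0.003
```

```bash
python3 st.py
```

```text
4.4 [-0.25  0.38 -0.34  0.84  0.    0.09] [521.32 -66.31  71.85] [-3.13  0.95 11.35] 0.002553510633223627
[[-0.94  0.33  0.  ]
 [ 0.33  0.94  0.  ]
 [-0.    0.   -1.  ]]
to go (tool) [ -1.03  -0.68 -98.15]
to go (tool) [ -0.98  -0.7  -28.15]
to go (tool) [-0.97 -0.71 -0.15]
```

The force jumped to 11 N with little motion, so this is the stop. One more millimetre to confirm.

Call:
carry_out([
  {"wx":0,"wy":0,"wz":0,"x":0,"y":0,"z":0.001,"jaw":0},
  {"wx":0,"wy":0,"wz":0,"x":0,"y":0,"z":0,"jaw":0},
])

```text
clock: 4.65
tcp_pos: [521.4, -66.3, 71.6]
tool_rot: [[-0.944, 0.329, 0.001], [0.329, 0.944, -0.0], [-0.001, 0.0, -1.0]]
force: [-4.4, 2.5, 17.1]
width: 0.003
```

```bash
python3 st.py
```

```text
4.65 [-0.25  0.38 -0.34  0.84  0.    0.09] [521.38 -66.31  71.63] [-4.43  2.51 17.08] 0.0026840038505856014
[[-0.94  0.33  0.  ]
 [ 0.33  0.94 -0.  ]
 [-0.    0.   -1.  ]]
to go (tool) [ -1.02  -0.7  -98.37]
to go (tool) [ -0.94  -0.72 -28.37]
to go (tool) [-0.91 -0.73 -0.37]
```

The stop is firm. Lift straight up, then back toward the robot side so the cameras see it.

Call:
carry_out([
  {"wx":0,"wy":0,"wz":0,"x":0,"y":0,"z":-0.005,"jaw":0},
  {"wx":0,"wy":0,"wz":0,"x":0,"y":0,"z":-0.015,"jaw":0},
  {"wx":0,"wy":0,"wz":0,"x":0,"y":0,"z":-0.04,"jaw":0},
  {"wx":0,"wy":0,"wz":0,"x":0,"y":0,"z":-0.05,"jaw":0},
  {"wx":0,"wy":0,"wz":0,"x":0,"y":0,"z":-0.05,"jaw":0},
  {"wx":0,"wy":0,"wz":0,"x":0.04,"y":-0.014,"z":-0.02,"jaw":0},
  {"wx":0,"wy":0,"wz":0,"x":0.04,"y":-0.014,"z":0,"jaw":0},
  {"wx":0,"wy":0,"wz":0,"x":0,"y":0,"z":0,"jaw":0},
])

```text
clock: 5.65
tcp_pos: [433.5, -66.1, 250.2]
tool_rot: [[-0.944, 0.33, -0.002], [0.33, 0.944, 0.0], [0.002, -0.0, -1.0]]
force: [0.0, -0.1, 0.7]
width: 0.002
```

```bash
python3 - <<'E'
from h import *
for n in("scene","side"): cv2.imwrite(f"pics/{n}3.png",robot.camera(n))
a=cv2.imread("pics/scene3.png");b=cv2.imread("pics/side3.png")
cv2.imwrite("pics/c4.png",cv2.resize(cv2.hconcat([a[150:450,180:560],b[150:450,200:500]]),None,fx=1.17,fy=1.17))
from m import meas
meas(a,b)
s=robot.read_state();print(s["tcp_pos"],s["force"],s["clock"])
# expected paddle top centre at angle t, pivot from measured geometry
c=[robot.calibration(n) for n in("scene","side")]
for t in (0,.5,.55,.6):
    th=.3-t; u=np.array([154.6,-7.7]);u/=np.linalg.norm(u)
    piv=np.array([525.3,-67.2])+70*u
    r=-75*np.cos(th)+4*np.sin(th); z=85+75*np.sin(th)+4*np.cos(th)
    P=[*(piv+r*u),z];print(t,[proj(k,P).round(1) for k in c])
E
```

```text
[262.9 198.7] [254 191  19  16 251] [216.7 254.3] [195 243  37  26 384]
[305.1 352.7] [290 341  31  25 589] [402.8 345.3] [386 336  35  19 417]
rings [ 500.8 -318.7  108.6] 0.4 [ 650.7 -282.8   70.2] 0.6
[341.1 280.7] [331 274  21  15 248] [276.5 305. ] [255 287  38  32 378]
[298.5 271.1] [289 264  20  15 247] [382.4 244.2] [372 236  22  17 227]
empty [523.5 -66.8  66.2] 0.4 [671.7 -73.8 115. ] 0.5
[499.3 336.6] [485 324  29  26 582] [422.1 399.8] [398 380  45  43 900]
[253.9 184.6] [247 180  15  10 114] [323.6 202.8] [316 197  17  12 119]
bush [461.4 211.9 108.3] 1.1 [611.2 182.3  68.7] 1.0
[436.60269242 -66.58063486 250.21848659] [-0.11427085  0.09948588 -0.4853996 ] 5.75
0 [array([341.3, 264.2]), array([299.2, 250. ])]
0.5 [array([342. , 277.1]), array([297.1, 267.6])]
0.55 [array([341.7, 278.7]), array([297.4, 269.3])]
0.6 [array([341.3, 280.2]), array([297.9, 271. ])]
```

View pics/c4.png

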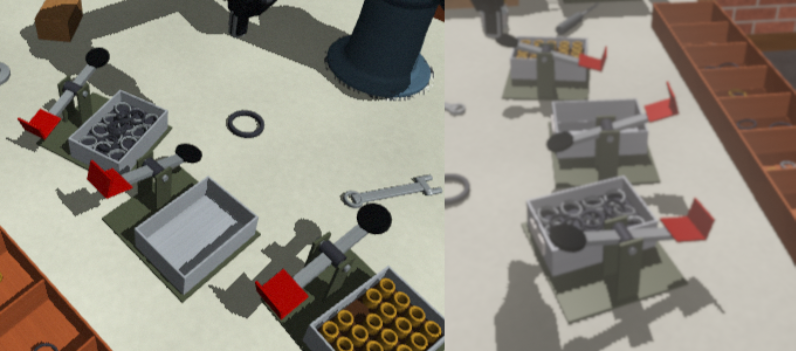

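The middle flag is up: its paddle at scene (341,281) and side (298.5,271) matches the 0.6 rad prediction. The other two have not moved, and the arm is clear.

```bash
python3 -c "
from bench import robot
print(robot.job_done())"
```

```text
the job is handed in; nothing more can be done
None
```

The empty (middle) tray's reorder flag is fully up and stayed up after I lifted off. I pressed its paddle with the closed fingers until it met the end stop, where the force rose from about 2 N to 17 N with almost no further motion. I then moved clear and handed the job in at about 5.8 s.

**Last checks:**
- **Empty tray:** the paddle's centre measured 66 mm high, which matches the predicted position for 0.6 rad in both camera views to about 1 px.
- **Rings and bushes trays:** their paddles and flags measured within about 1 mm of where they started, so both flags are still down.
- **Robot:** the tool was at z = 250 mm and well back from the see-saw, with no meaningful contact force.

No check failed or disagreed. My first move call was refused because some fields were missing from its rows, and nothing moved.

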